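Close up lolly-stick bundles in the collating bay

TASK

Take the pusher by its grip and, with its straight blade, push the four stick bundles together into the bay and up against the white end stop, pressing until you feel the row close up square with no gaps, but gently enough that the end stop does not slip back; do not touch the bundles with the gripper's fingers. Then draw the pusher back out of the bay and leave it standing on the table in front of the mouth, and leave the lolly moulds where they stand.

Things in the scene. Friction and masses are not known exactly. Their poses are not given: they have to be found in the camera images.
- bay: fixed stainless U-shaped collating bay without a floor (the table is its floor). Origin at table level in the middle of its mouth; +x points into the bay, y across, z up. Two parallel guides, 24 mm high and 8 mm thick, 146 mm apart inside, run from x = 0 to 275 mm; in front of the mouth two lead-in wings, 24 mm high, widen to 184 mm at x = -75 mm. The guides are smooth (friction about 0.2)
- end_stop: white end stop across the inside of the bay, 142 mm wide and 29 mm high with two black clamp knobs (39 mm high). Origin in the middle of its front face at table level; axes as the bay's, its front face looks to -x. It slides along the bay, held only by the friction of its clamp: it slips away (to +x) when pushed with more than about 18 N. It stands 195 to 235 mm inside the mouth
- pusher: straight pusher that stands by itself on the table: upright steel blade 116 mm wide (along y), 34 mm high, 3 mm thick, with a steel foot 50 mm deep behind it and a black grip on top. Origin at table level in the middle of the blade's front face; +x points ahead, from the blade away from the foot. The grip is a block 16 mm thick (x from -19 to -3 mm), 76 mm wide in y, from 30 to 78 mm above the table. Mass about 0.3 kg
- bundle_a: bundle of flat wooden lolly sticks in two rubber bands, lying flat: 36 mm wide along its x, 115 mm long along its y, 14 mm thick. Origin at the middle of its underside, z up. Mass about 0.02 kg
- bundle_b: bundle of flat wooden lolly sticks in two rubber bands, lying flat: 54 mm wide along its x, 115 mm long along its y, 12 mm thick. Origin at the middle of its underside, z up. Mass about 0.02 kg
- bundle_c: bundle of flat wooden lolly sticks in two rubber bands, lying flat: 36 mm wide along its x, 115 mm long along its y, 17 mm thick. Origin at the middle of its underside, z up. Mass about 0.02 kg
- bundle_d: bundle of flat wooden lolly sticks in two rubber bands, lying flat: 36 mm wide along its x, 115 mm long along its y, 14 mm thick. Origin at the middle of its underside, z up. Mass about 0.02 kg. The four bundles lie one behind the other, in any order, in front of the bay's mouth, sticks roughly across the way in; the pusher stands behind the last of them
- mould_left: bystander: small grey stainless lolly mould, 38x64x95 mm, standing on the table mouth down; origin at the middle of its underside, z up. It is light and tips easily
- mould_mid: bystander: small grey stainless lolly mould, 38x64x95 mm, standing on the table mouth down; origin at the middle of its underside, z up. It is light and tips easily
- mould_right: bystander: small grey stainless lolly mould, 38x64x95 mm, standing on the table mouth down; origin at the middle of its underside, z up. It is light and tips easily

How it is judged:
By the outcome, as a careful person would: the job done as asked, in the order asked, and still so for the second after the job is handed in, with the robot touching nothing.
It also fails if it takes over 58 s, if anything falls off the work surface, if the arm or the gripper's body presses on something with over 40 N, if the wrist force passes 120 N, or if a joint passes its speed limit or range.

ROBOT

A 6-joint arm with a two-finger parallel gripper is mounted at the origin on a cart in front of the work surface, level with it; the furniture and walls round the work are solid. World frame = base frame: x ahead of the robot, y to its left, z up, the work surface at z = 0. Lengths are in m, angles in rad, forces in N, time in s.
With the tool pointing down it reaches from about 0.35 to 0.975 m from the base axis. Payload 4.9 kg.
Tool frame: the origin (TCP) lies at the very end of the fingers, on their centre line; the grasp point (between the pads) lies 19 mm behind it; z points along the fingers, y is the line along which they close (so a half turn about z gives the same grasp; the last joint's range is limited). The gripper opens to 85 mm and grips with 20 to 120 N. Pads are 22 mm wide; open, the fingers measure 114 mm over their backs; the gripper's body (76 mm by 85 mm) begins 54 mm behind the grasp point. The pads swing forward as they close: fully open they stand 13 mm farther back than shut.
Start: joints at [-1.441, 0.053, 1.613, -0, 1.476, -0.119], TCP at [0.154, -0.606, 0.231] pointing down, gripper open.
Joint ranges: [-3.01, 3.01], [-1.01, 2.22], [0.06, 2.58], [-1.02, 4.17], [0.09, 2.62], [-3.14, 3.14]. Speed limits (rad/s): [2.57, 2.57, 3.14, 3.14, 3.14, 3.14].

INTERFACE

Orientations are given as a rotation vector (axis times angle).
In Python, from station import get_obs, get_image, finish_job gives the robot as it stands. The module is installed in compiled form; this text tells all that it offers.
- The arm moves only by the tool carry_out, never from a script. Its argument "rows" is a list of rows, each a list of 7 numbers: the turn, a rotation vector about the tool's x, y, z as a fraction of full scale, then the shift along the tool's x, y, z as a fraction of full scale, then the closure, from -1 (fully open) to 1 (shut). A call has 1 to 5 rows; each row is the pose to reach, as a shift and turn from the pose commanded when the call began, along the tool's axes at that moment, turning the shorter way round; what a row does not reach only later rows make up. Full scale, the value 1, is 300 mm for a shift and pi rad for a turn. A row lasts 1/10 s, in which the tool goes at most 50 mm and 8.59 degrees, less where a joint would pass 70% of its speed; a pose out of reach is approached as far as the arm can. A call with a number of a shift or a turn outside -1 to 1 is refused whole. A call with a gripper value outside its range is refused whole. The fingers move at their own pace and stop on an object; "force" is the grip in N (left out, the last holds). Time passes only in rows, so rows that repeat a pose let the fingers close. It gives the time, the measured TCP pose, the force, the opening and the grip force at its end, in the units of the state.
- get_obs(): the state, without advancing time (a new reading comes with each control period).
- get_image(name): name is "scene" or "top" or "wrist"; returns a dict with "img" (480x640x3 uint8, blue, green, red), "mtx" (3x3 intrinsics, pixels), "R" (3x3) and "t" (3): a world point X has camera coordinates R X + t. Camera axes: x right, y down, z forward; pixel columns grow to the right and rows downward; lengths in m; the calibration is good to about 2 mm. A picture is of the moment at which its call begins. There is no depth.
- finish_job(): hands the job in; it is judged then, once.
The state is a dict: "t": time; "q": joint angles; "dq": joint speeds; "effort": joint torques, N m; "tool_pos": TCP position; "tool_rot": TCP orientation; "contact_force": force on the tool from outside, world axes, zero at the start; "wrist_torque": the same for the moment, N m; "opening": finger opening in m; "grip_force": force on a finger pad.
Only numpy, scipy, OpenCV 4.12 (cv2) and the standard library are available. Lean on these libraries where they do the work, as an engineer would, in place of code of your own. Each camera call takes 0.05 s, during which the arm holds its last target. There are 200 camera calls.

## Working session

There is one attempt and no reset: what is moved stays moved. The work goes in short steps, Python scripts to look and compute and a tool call to move; the robot and the scene stay as the last step left them, time stands still between calls to the robot, and variables do not carry over. Pictures are saved under pics/ and viewed, at most 10 in all, crops included, and the job is handed in when it is done.

Besides the shell and the picture viewer there is one more tool, called after "Call:" as name(argument=value, ...), one argument or row to a line, values as JSON. carry_out: Moves the arm, as the interface text tells. Shift numbers are shares of 300 mm and turn numbers shares of pi rad, none past 1 either way. Its arguments: {"type":"object","properties":{"rows":{"type":"array"},"force":{"type":"number"}},"required":["rows"]}

```bash
mkdir -p pics; python3 - <<'E'
from station import *
import cv2,pickle
o=get_obs();print(o)
for n in("top","scene"):
    d=get_image(n);cv2.imwrite(f"pics/{n}0.png",d["img"]);pickle.dump(d,open(n+"0.pkl","wb"));print(n,d["mtx"],d["R"],d["t"])
E
```

```text
{'t': 0.0, 'q': array([-1.44099813e+00,  5.33504248e-02,  1.61427923e+00,  3.44354055e-05,
        1.47595688e+00, -1.18960851e-01]), 'dq': array([-8.71260133e-04, -1.39933478e-03,  3.38711940e-04,  3.52778229e-04,
       -1.55236735e-05, -3.74447161e-04]), 'effort': array([-1.21368130e-04, -3.93683910e+01, -3.70174026e+01, -1.11129787e-04,
        7.02518126e-03, -1.86156456e-05]), 'tool_pos': array([ 0.15383067, -0.60515046,  0.23007581]), 'tool_rot': array([-3.11534534e+00, -3.89490559e-01, -3.68475593e-05]), 'contact_force': array([ 0.093189  ,  0.72780246, -0.86619532]), 'wrist_torque': array([0.01588821, 0.00311263, 0.05165076]), 'grip_force': 0.0, 'opening': 0.0851182265933435}
top [[478.80204538   0.         327.27369855]
 [  0.         478.80204538 238.28635903]
 [  0.           0.           1.        ]] [[ 0.01779254 -0.99983107  0.0046108 ]
 [-0.98764035 -0.01829346 -0.15566598]
 [ 0.15572403 -0.00178412 -0.98779899]] [-0.05425778  0.51928934  1.11704446]
scene [[472.22637947   0.         326.26104211]
 [  0.         472.22637947 244.12248055]
 [  0.           0.           1.        ]] [[-0.83174859 -0.55504339 -0.01100563]
 [-0.35567946  0.54800778 -0.75708626]
 [ 0.42624689 -0.62579095 -0.65322223]] [0.44148981 0.22568573 0.9565739 ]
```

View pics/top0.png

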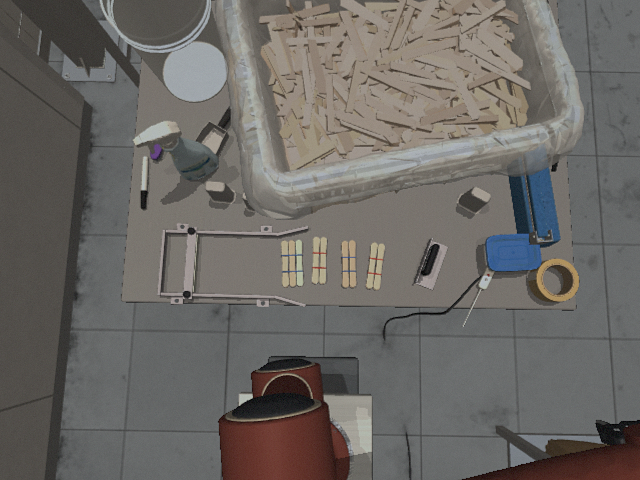

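View pics/scene0.png

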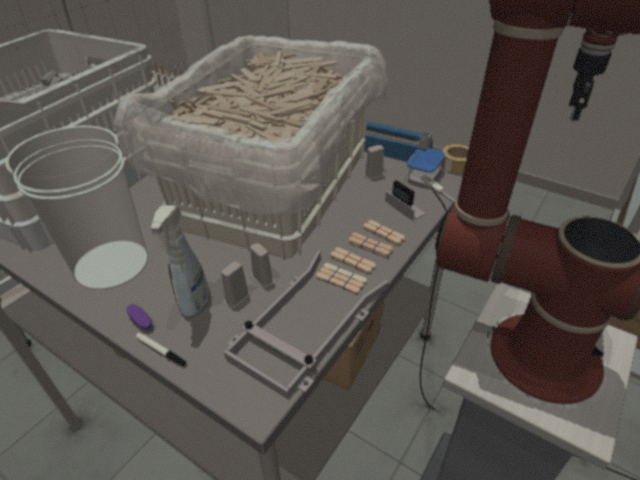

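The top view shows the bay opening to image right (mouth about x=275, y=233–297), with the bundles at 292, 319, 348 and 375. The pusher is at (431,262), and the moulds are at (218,190), (250,200) and (473,200). I'll zoom in next.

```bash
python3 - <<'E'
import cv2,pickle
d=pickle.load(open("top0.pkl","rb"))["img"]
a=cv2.resize(d[220:310,150:310],None,fx=5,fy=5,interpolation=cv2.INTER_CUBIC)[:300*2]
a=cv2.resize(d[222:312,150:310],(800,450)[0:2],interpolation=cv2.INTER_CUBIC)
cv2.imwrite("pics/c1.png",a)
b=cv2.resize(d[215:315,310:470],(800,500),interpolation=cv2.INTER_CUBIC)
cv2.imwrite("pics/c2.png",b)
E
```

```text
(no output)
```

View pics/c1.png

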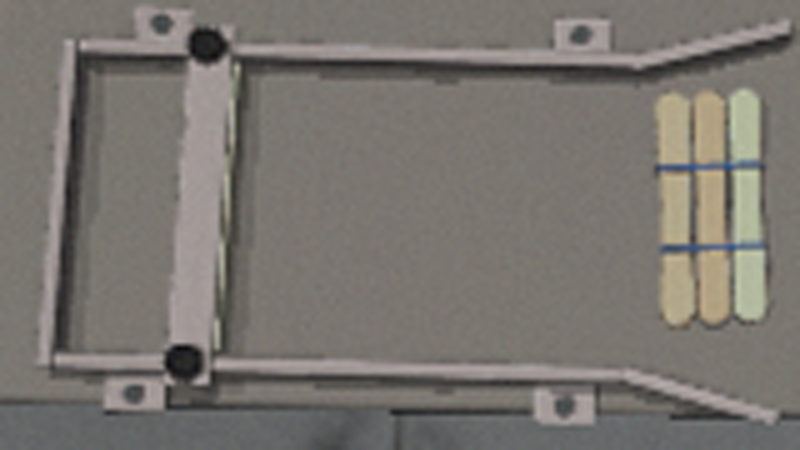

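View pics/c2.png

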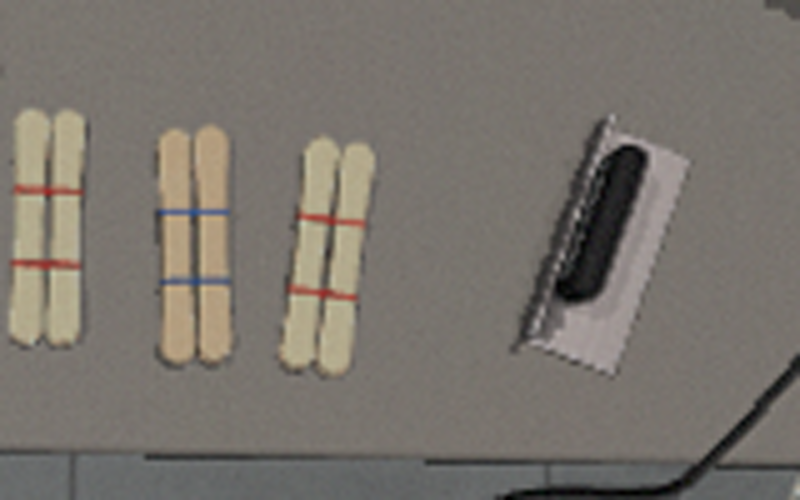

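```bash
cat >h.py <<'E'
import pickle,numpy as np
def ray(d,u,v,z):
    R,t=d["R"],np.array(d["t"]);c=-R.T@t
    r=R.T@np.linalg.inv(d["mtx"])@np.array([u,v,1.])
    return (c+r*(z-c[2])/r[2])[:2]
E
python3 - <<'E'
from h import *
d=pickle.load(open("top0.pkl","rb"))
def P(c,u,v,z):
    x0,y0=((150,222),(310,215))[c-1]
    return ray(d,x0+(u+.5)/5-.5,y0+(v+.5)/5-.5,z)
pts=dict(gUfar=(1,80,47,.024),gUmouth=(1,640,62,.024),wU=(1,790,28,.024),gLfar=(1,55,362,.024),gLmouth=(1,628,375,.024),wL=(1,775,418,.024),
 stopU=(1,238,60,.029),stopL=(1,215,350,.029),knobU=(1,206,44,.039),knobL=(1,184,360,.039),
 b1t=(1,710,92,.012),b1b=(1,713,324,.012),b2t=(2,50,110,.014),b2b=(2,45,346,.014),b3t=(2,193,126,.014),b3b=(2,197,362,.014),b4t=(2,340,140,.014),b4b=(2,315,372,.014),
 bladeU=(2,612,118,.034),bladeL=(2,518,348,.034),footU=(2,688,160,.003),footL=(2,615,375,.003),gripU=(2,630,147,.078),gripL=(2,577,302,.078),gripC=(2,605,222,.078))
q={k:P(*v) for k,v in pts.items()}
for k,v in q.items():print(k,v.round(4))
def ang(a,b):
    e=q[a]-q[b];return np.linalg.norm(e).round(4),np.degrees(np.arctan2(e[1],e[0])).round(2),((q[a]+q[b])/2).round(4)
for a,b in [("gUfar","gUmouth"),("gLfar","gLmouth"),("gUmouth","gLmouth"),("wU","wL"),("stopU","stopL"),("knobU","knobL"),("b1t","b1b"),("b2t","b2b"),("b3t","b3b"),("b4t","b4b"),("bladeU","bladeL"),("footU","footL"),("gripU","gripL")]:print(a,b,*ang(a,b))
# moulds
for n,u,v in [("mL",218,188),("mM",250,200),("mR",473,198)]:print(n,ray(d,u,v,.09))
E
```

```text
gUfar [0.5336 0.3524]
gUmouth [0.5312 0.0773]
wU [0.5496 0.0041]
gLfar [0.3797 0.3536]
gLmouth [0.3785 0.0779]
wL [0.3593 0.0067]
stopU [0.5278 0.2732]
stopL [0.3867 0.2757]
knobU [0.5337 0.2864]
knobL [0.3813 0.2874]
b1t [0.5188 0.0434]
b1b [0.4043 0.0386]
b2t [ 0.5283 -0.0258]
b2b [ 0.4117 -0.0257]
b3t [ 0.5216 -0.0967]
b3b [ 0.4053 -0.0999]
b4t [ 0.5159 -0.1695]
b4b [ 0.4015 -0.1575]
bladeU [ 0.5262 -0.2998]
bladeL [ 0.4136 -0.2529]
footU [ 0.5107 -0.3443]
footL [ 0.4032 -0.3061]
gripU [ 0.5055 -0.2982]
gripL [ 0.4325 -0.2724]
gripC [ 0.47   -0.2859]
gUfar gUmouth 0.2751 89.51 [0.5324 0.2149]
gLfar gLmouth 0.2757 89.74 [0.3791 0.2158]
gUmouth gLmouth 0.1527 -0.22 [0.4549 0.0776]
wU wL 0.1903 -0.78 [0.4544 0.0054]
stopU stopL 0.1411 -1.04 [0.4572 0.2745]
knobU knobL 0.1524 -0.37 [0.4575 0.2869]
b1t b1b 0.1146 2.42 [0.4616 0.041 ]
b2t b2b 0.1166 -0.04 [ 0.47   -0.0258]
b3t b3b 0.1164 1.59 [ 0.4634 -0.0983]
b4t b4b 0.1151 -5.99 [ 0.4587 -0.1635]
bladeU bladeL 0.122 -22.64 [ 0.4699 -0.2763]
footU footL 0.1141 -19.57 [ 0.457  -0.3252]
gripU gripL 0.0774 -19.48 [ 0.469  -0.2853]
mL [0.62731481 0.21420824]
mM [0.59983468 0.13782014]
mR [ 0.61453983 -0.38523071]
```

Sizes check out: the blade, guides, stop and bundles all come within 6 mm. The bay mouth centre is (.455,.078) with heading 89.6°, the stop face is at y≈.2745, and the pusher grip is at (.469,-.285) with heading 70.4°. Next I'll move above the grip.

Call:
carry_out(
  rows=[
    [0,0,0.188,0.64,-0.388,0,-1],
    [0,0,0.188,0.64,-0.388,0,-1],
    [0,0,0.188,0.64,-0.388,0,-1],
    [0,0,0.188,0.64,-0.388,0,-1],
    [0,0,0.188,0.64,-0.388,0,-1],
  ],
  force=60,
)

```text
t: 0.6
tool_pos: [0.3129, -0.443, 0.2307]
tool_rot: [-3.094, 0.535, 0.0]
contact_force: [1.0, -0.1, -0.1]
opening: 0.0853
grip_force: 0.0
```

```bash
cat >>h.py <<'E'
def delta(o,p,head):
    "tool-axis shift/turn fractions to reach p with tool -y at heading (deg)"
    from scipy.spatial.transform import Rotation as Ro
    R=Ro.from_rotvec(o["tool_rot"]).as_matrix()
    h=np.radians(head);y=-np.array([np.cos(h),np.sin(h),0]);z=np.array([0,0,-1.])
    T=np.column_stack([np.cross(y,z),y,z])
    return (Ro.from_matrix(R.T@T).as_rotvec()/np.pi).round(4),(R.T@(np.array(p)-o["tool_pos"])/.3).round(4)
E
python3 - <<'E'
from h import *;from station import *
o=get_obs();print(o["tool_pos"],o["q"],o["t"],delta(o,[.469,-.2853,.15],70.4))
E
```

```text
[ 0.31293547 -0.44304526  0.23072865] [-1.09342598e+00 -1.44363085e-01  1.80450225e+00  7.04874864e-04
  1.48250430e+00  8.19700081e-01] 0.6 (array([-0.0004,  0.0001, -0.0001]), array([ 0.3136, -0.6696,  0.2698]))
```

Call:
carry_out(
  rows=[
    [0,0,0,0.314,-0.67,0.27,-1],
    [0,0,0,0.314,-0.67,0.27,-1],
    [0,0,0,0.314,-0.67,0.27,-1],
    [0,0,0,0.314,-0.67,0.27,-1],
    [0,0,0,0.314,-0.67,0.27,-1],
  ],
)

```text
t: 1.1
tool_pos: [0.4683, -0.2851, 0.1485]
tool_rot: [-3.095, 0.532, 0.002]
contact_force: [0.1, -0.6, -0.0]
opening: 0.0855
grip_force: 0.0
```

```bash
python3 - <<'E'
from h import *;from station import *;import cv2
o=get_obs();print(o["tool_pos"],o["q"],o["t"],delta(o,[.469,-.2853,.044],70.4))
w=get_image("wrist");cv2.imwrite("pics/w1.png",w["img"]);pickle.dump(w,open("w1.pkl","wb"))
E
```

```text
[ 0.46826298 -0.28508708  0.14849673] [-6.82867878e-01 -6.32034017e-02  1.86982659e+00  4.50819423e-04
  1.33700342e+00  1.22810099e+00] 1.1 (array([-0.0003,  0.0006,  0.0006]), array([3.200e-03, 2.000e-04, 3.483e-01]))
```

View pics/w1.png

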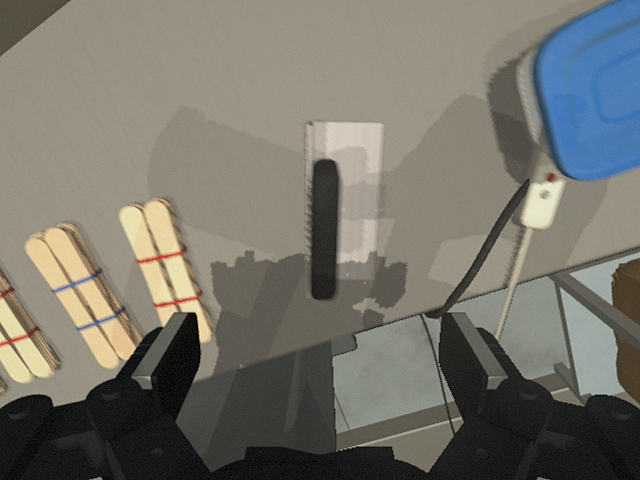

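The wrist view shows the grip (324,160)–(323,298), centred between the fingers and aligned with them. I'll check its position, then go down.

```bash
python3 - <<'E'
from h import *
w=pickle.load(open("w1.pkl","rb"))
a=ray(w,327,162,.078);b=ray(w,323,296,.078);print(a,b,(a+b)/2,np.degrees(np.arctan2(*(a-b)[::-1])))
for z,u,v in[(.034,306,123),(.003,383,123)]:print(ray(w,u,v,z))
E
```

```text
[ 0.51213493 -0.30488957] [ 0.44116373 -0.27791022] [ 0.47664933 -0.2913999 ] -20.814049500983625
[ 0.53135769 -0.29903499]
[ 0.51251161 -0.34588777]
```

Call:
carry_out(
  rows=[
    [0,0,0,0.023,0,0.12,-1],
    [0,0,0,0.023,0,0.24,-1],
    [0,0,0,0.023,0,0.348,-1],
    [0,0,0,0.023,0,0.348,-1],
    [0,0,0,0.023,0,0.348,0],
  ],
)

```text
t: 1.65
tool_pos: [0.4736, -0.2899, 0.0457]
tool_rot: [-3.095, 0.534, 0.002]
contact_force: [0.4, 0.1, 0.5]
opening: 0.0734
grip_force: 0.0
```

Call:
carry_out(
  rows=[
    [0,0,0,0,0,0,0.5],
    [0,0,0,0,0,0,1],
    [0,0,0,0,0,0,1],
    [0,0,0,0,0,0,1],
    [0,0,0,0,0,0,1],
  ],
)

```text
t: 2.15
tool_pos: [0.4747, -0.291, 0.0474]
tool_rot: [3.094, -0.534, 0.003]
contact_force: [-1.2, -0.4, 4.0]
opening: 0.015
grip_force: 59.4
```

Call:
carry_out(
  rows=[
    [0,0,0,0,0,0,1],
    [0,0,0,0,0,0,1],
    [0,0,0,0,0,0,1],
  ],
)

```text
t: 2.45
tool_pos: [0.4746, -0.291, 0.0473]
tool_rot: [3.094, -0.534, 0.003]
contact_force: [-1.0, -0.5, 6.5]
opening: 0.0153
grip_force: 59.6
```

```bash
python3 - <<'E'
from h import *;from station import *
o=get_obs();print(o["tool_pos"],o["contact_force"],o["opening"],o["grip_force"],delta(o,[.4535,-.26,.044],89.6))
E
```

```text
[ 0.47463711 -0.29099794  0.04734177] [-1.00566724 -0.52913602  6.45597208] 0.0152764057131862 59.556060433387756 (array([ 0.0004, -0.0005, -0.1066]), array([-0.101 , -0.0737,  0.0109]))
```

Gripped at 15.3 mm. Now I'll square the pusher to the bay, easing the downward press, then check it from above.

Call:
carry_out(
  rows=[
    [0,0,-0.036,-0.034,-0.024,-0.006,1],
    [0,0,-0.071,-0.068,-0.048,-0.006,1],
    [0,0,-0.1066,-0.101,-0.074,-0.006,1],
    [0,0,-0.1066,-0.101,-0.074,-0.006,1],
    [0,0,-0.1066,-0.101,-0.074,-0.006,1],
  ],
)

```text
t: 2.95
tool_pos: [0.4524, -0.2583, 0.0474]
tool_rot: [-3.14, 0.013, 0.002]
contact_force: [-1.7, 1.2, 1.4]
opening: 0.0152
grip_force: 59.1
```

```bash
python3 - <<'E'
from h import *;from station import *;import cv2
o=get_obs();print(o["tool_pos"],o["contact_force"],o["q"],delta(o,[.4535,-.26,.044],89.6))
d=get_image("top");pickle.dump(d,open("top1.pkl","wb"))
cv2.imwrite("pics/t1.png",cv2.resize(d["img"][200:320,270:470],(800,480),interpolation=cv2.INTER_CUBIC))
E
```

```text
[ 0.45242512 -0.25831302  0.04740718] [-1.67031754  1.21879823  1.40902933] [-6.62099833e-01 -1.76037032e-03  1.99529551e+00  8.11736562e-04
  1.15007542e+00  9.16959572e-01] (array([-0.0006,  0.0004, -0.0005]), array([0.0036, 0.0056, 0.0113]))
```

View pics/t1.png

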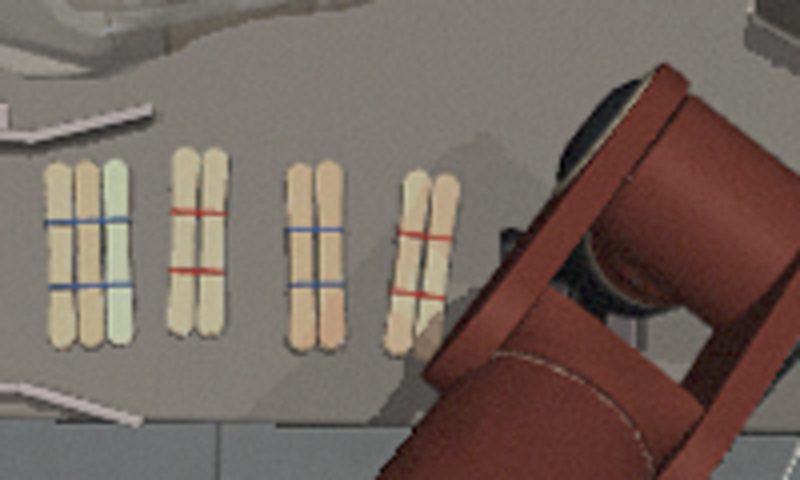

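Call:
carry_out(
  rows=[
    [0,0,0,0,-0.035,0,1],
    [0,0,0,0,-0.07,0,1],
    [0,0,0,0,-0.105,0,1],
    [0,0,0,0,-0.14,0,1],
    [0,0,0,0,-0.175,0,1],
  ],
)

```text
t: 3.5
tool_pos: [0.453, -0.2054, 0.0475]
tool_rot: [-3.141, 0.011, 0.001]
contact_force: [0.2, -0.7, -1.4]
opening: 0.0148
grip_force: 58.7
```

Call:
carry_out(
  rows=[
    [0,0,0,0,-0.035,0,1],
    [0,0,0,0,-0.07,0,1],
    [0,0,0,0,-0.105,0,1],
    [0,0,0,0,-0.14,0,1],
    [0,0,0,0,-0.175,0,1],
  ],
)

```text
t: 4.0
tool_pos: [0.4534, -0.1531, 0.0476]
tool_rot: [-3.141, 0.011, 0.0]
contact_force: [-0.7, -1.1, -4.4]
opening: 0.015
grip_force: 58.7
```

Call:
carry_out(
  rows=[
    [0,0,0,0,-0.035,0,1],
    [0,0,0,0,-0.07,0,1],
    [0,0,0,0,-0.105,0,1],
    [0,0,0,0,-0.14,0,1],
    [0,0,0,0,-0.175,0,1],
  ],
)

```text
t: 4.5
tool_pos: [0.4539, -0.1008, 0.0477]
tool_rot: [3.142, -0.011, -0.0]
contact_force: [0.7, -0.3, -2.3]
opening: 0.0151
grip_force: 58.6
```

```bash
python3 - <<'E'
from h import *;from station import *;import cv2
o=get_obs();print(o["tool_pos"],o["contact_force"],o["wrist_torque"],delta(o,[.4549,.06,.0474],89.6))
d=get_image("scene");pickle.dump(d,open("s1.pkl","wb"))
cv2.imwrite("pics/s1.png",cv2.resize(d["img"][180:400,220:480],(780,660))[:600])
E
```

```text
[ 0.45392642 -0.10075727  0.04772886] [ 0.7460758  -0.31155126 -2.3219432 ] [-0.12127603  0.00728462  0.00288094] (array([0., 0., 0.]), array([-5.000e-04, -5.359e-01,  1.100e-03]))
```

View pics/s1.png

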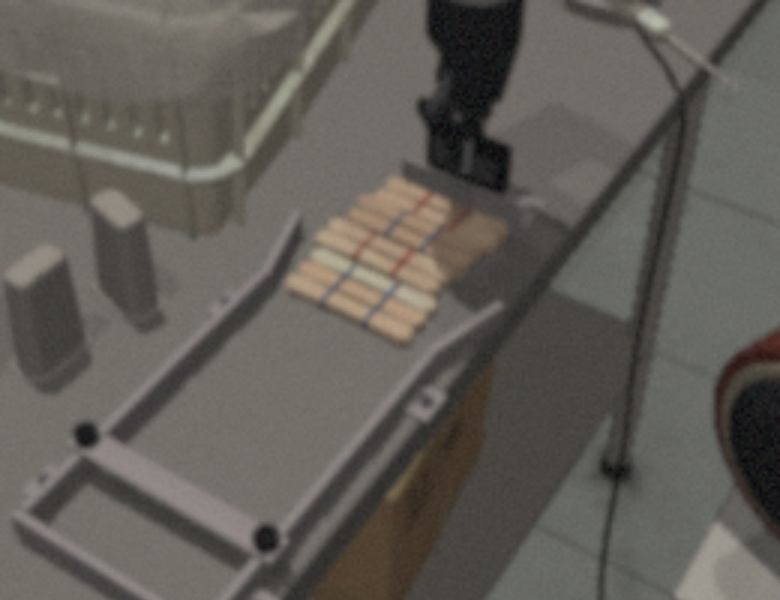

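The scene view shows all four bundles nearly closed in front of the blade and squarely heading into the mouth. I'll keep going.

Call:
carry_out(
  rows=[
    [0,0,0,0,-0.035,0,1],
    [0,0,0,0,-0.07,0,1],
    [0,0,0,0,-0.105,0,1],
    [0,0,0,0,-0.14,0,1],
    [0,0,0,0,-0.175,0,1],
  ],
)

```text
t: 5.05
tool_pos: [0.4543, -0.0482, 0.0477]
tool_rot: [-3.142, 0.011, 0.0]
contact_force: [0.4, 0.4, -2.1]
opening: 0.0152
grip_force: 58.9
```

Call:
carry_out(
  rows=[
    [0,0,0,0,-0.035,0,1],
    [0,0,0,0,-0.07,0,1],
    [0,0,0,0,-0.105,0,1],
    [0,0,0,0,-0.14,0,1],
    [0,0,0,0,-0.175,0,1],
  ],
)

```text
t: 5.55
tool_pos: [0.4547, 0.0043, 0.0477]
tool_rot: [-3.142, 0.011, -0.0]
contact_force: [0.5, -1.2, -3.0]
opening: 0.0153
grip_force: 58.8
```

Call:
carry_out(
  rows=[
    [0,0,0,0,-0.035,0,1],
    [0,0,0,0,-0.07,0,1],
    [0,0,0,0,-0.105,0,1],
    [0,0,0,0,-0.14,0,1],
    [0,0,0,0,-0.175,0,1],
  ],
)

```text
t: 6.05
tool_pos: [0.455, 0.0568, 0.0477]
tool_rot: [-3.142, 0.011, 0.0]
contact_force: [0.3, -0.2, -2.6]
opening: 0.0148
grip_force: 58.8
```

Call:
carry_out(
  rows=[
    [0,0,0,0,-0.02,0,1],
    [0,0,0,0,-0.04,0,1],
    [0,0,0,0,-0.06,0,1],
    [0,0,0,0,-0.08,0,1],
    [0,0,0,0,-0.08,0,1],
  ],
)

```text
t: 6.55
tool_pos: [0.4552, 0.0805, 0.0477]
tool_rot: [-3.141, 0.01, 0.0]
contact_force: [0.0, -0.9, -2.8]
opening: 0.0151
grip_force: 59.0
```

```bash
python3 - <<'E'
from h import *;from station import *;import cv2
o=get_obs();print(o["tool_pos"],o["contact_force"],o["wrist_torque"],delta(o,[.4551,.1015,.0474],89.6))
d=get_image("top");pickle.dump(d,open("top2.pkl","wb"))
cv2.imwrite("pics/t2.png",cv2.resize(d["img"][215:315,150:310],(800,500),interpolation=cv2.INTER_CUBIC))
E
```

```text
[0.45517632 0.08054235 0.04769853] [ 0.0049741  -0.9381585  -2.75725757] [-0.0099451  -0.02615524 -0.01351348] (array([-0.0001,  0.    ,  0.0002]), array([-0.0007, -0.0699,  0.001 ]))
```

View pics/t2.png

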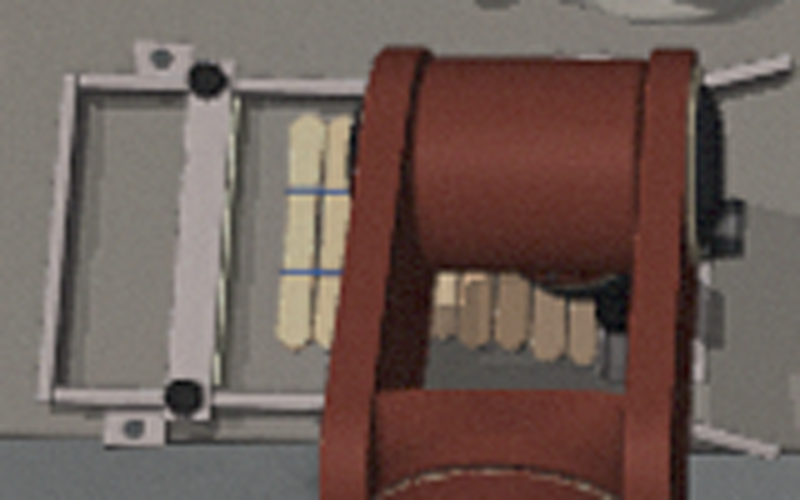

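The top view shows the row inside the bay with a gap of about 20 mm to the stop, which matches my arithmetic. Now the slow approach.

Call:
carry_out(
  rows=[
    [0,0,0,0,-0.01,0,1],
    [0,0,0,0,-0.02,0,1],
    [0,0,0,0,-0.03,0,1],
    [0,0,0,0,-0.04,0,1],
    [0,0,0,0,-0.04,0,1],
  ],
)

```text
t: 7.1
tool_pos: [0.4553, 0.0923, 0.0477]
tool_rot: [-3.141, 0.01, -0.0]
contact_force: [-0.3, 0.4, -3.4]
opening: 0.0151
grip_force: 58.9
```

Call:
carry_out(
  rows=[
    [0,0,0,0,-0.003,0,1],
    [0,0,0,0,-0.006,0,1],
    [0,0,0,0,-0.009,0,1],
    [0,0,0,0,-0.01,0,1],
    [0,0,0,0,-0.01,0,1],
  ],
)

```text
t: 7.6
tool_pos: [0.4553, 0.0949, 0.0477]
tool_rot: [-3.141, 0.011, -0.0]
contact_force: [0.2, -0.2, -3.3]
opening: 0.0154
grip_force: 58.9
```

Call:
carry_out(
  rows=[
    [0,0,0,0,-0.002,0,1],
    [0,0,0,0,-0.004,0,1],
    [0,0,0,0,-0.006,0,1],
    [0,0,0,0,-0.007,0,1],
    [0,0,0,0,-0.007,0,1],
  ],
)

```text
t: 8.1
tool_pos: [0.4553, 0.0971, 0.0477]
tool_rot: [-3.141, 0.011, 0.0]
contact_force: [-0.2, -0.2, -3.8]
opening: 0.0151
grip_force: 58.9
```

Call:
carry_out(
  rows=[
    [0,0,0,0,-0.002,0,1],
    [0,0,0,0,-0.004,0,1],
    [0,0,0,0,-0.005,0,1],
    [0,0,0,0,-0.005,0,1],
  ],
)

```text
t: 8.5
tool_pos: [0.4554, 0.0986, 0.0477]
tool_rot: [-3.141, 0.011, -0.0]
contact_force: [0.3, -0.3, -3.0]
opening: 0.015
grip_force: 58.9
```

Call:
carry_out(
  rows=[
    [0,0,0,0,-0.002,0,1],
    [0,0,0,0,-0.004,0,1],
    [0,0,0,0,-0.004,0,1],
  ],
)

```text
t: 8.8
tool_pos: [0.4553, 0.0998, 0.0477]
tool_rot: [-3.141, 0.011, -0.0]
contact_force: [-0.4, -0.1, -2.5]
opening: 0.0153
grip_force: 58.9
```

Call:
carry_out(
  rows=[
    [0,0,0,0,-0.002,0,1],
    [0,0,0,0,-0.004,0,1],
    [0,0,0,0,-0.004,0,1],
  ],
)

```text
t: 9.1
tool_pos: [0.4553, 0.101, 0.0477]
tool_rot: [-3.141, 0.011, -0.0]
contact_force: [0.2, 0.4, -3.6]
opening: 0.0153
grip_force: 58.9
```

Call:
carry_out(
  rows=[
    [0,0,0,0,-0.002,0,1],
    [0,0,0,0,-0.004,0,1],
    [0,0,0,0,-0.004,0,1],
  ],
)

```text
t: 9.4
tool_pos: [0.4554, 0.1022, 0.0477]
tool_rot: [-3.141, 0.011, -0.0]
contact_force: [0.3, 0.2, -2.7]
opening: 0.015
grip_force: 58.9
```

Call:
carry_out(
  rows=[
    [0,0,0,0,-0.002,0,1],
    [0,0,0,0,-0.003,0,1],
    [0,0,0,0,-0.003,0,1],
  ],
)

```text
t: 9.7
tool_pos: [0.4553, 0.1031, 0.0477]
tool_rot: [-3.141, 0.011, -0.0]
contact_force: [0.3, -0.1, -3.1]
opening: 0.0152
grip_force: 58.9
```

Call:
carry_out(
  rows=[
    [0,0,0,0,-0.002,0,1],
    [0,0,0,0,-0.003,0,1],
    [0,0,0,0,-0.003,0,1],
  ],
)

```text
t: 10.0
tool_pos: [0.4555, 0.1035, 0.0478]
tool_rot: [3.14, -0.01, 0.0]
contact_force: [0.8, -3.7, -2.8]
opening: 0.0145
grip_force: 58.8
```

Call:
carry_out(
  rows=[
    [0,0,0,0,-0.002,0,1],
    [0,0,0,0,-0.003,0,1],
    [0,0,0,0,-0.003,0,1],
  ],
)

```text
t: 10.3
tool_pos: [0.4557, 0.1037, 0.0478]
tool_rot: [3.139, -0.01, 0.001]
contact_force: [1.2, -7.0, -2.5]
opening: 0.0151
grip_force: 58.9
```

The row has closed: the reaction is rising at about 4 N/mm. One more small press, then hold.

Call:
carry_out(
  rows=[
    [0,0,0,0,-0.001,0,1],
    [0,0,0,0,-0.0025,0,1],
    [0,0,0,0,-0.0025,0,1],
    [0,0,0,0,-0.0025,0,1],
  ],
)

```text
t: 10.7
tool_pos: [0.4558, 0.1039, 0.0479]
tool_rot: [3.137, -0.009, 0.001]
contact_force: [0.3, -7.8, -2.2]
opening: 0.0152
grip_force: 59.0
```

```bash
python3 - <<'E'
from h import *;from station import *;import cv2
o=get_obs();print(o["tool_pos"],o["contact_force"],o["wrist_torque"])
d=get_image("scene")
cv2.imwrite("pics/s2.png",cv2.resize(d["img"][220:400,220:420],(660,594),interpolation=cv2.INTER_CUBIC))
E
```

```text
[0.45584712 0.1038999  0.04792293] [ 0.318143   -7.76556173 -2.23513026] [-1.73603118 -0.2211946   0.00234892]
```

View pics/s2.png

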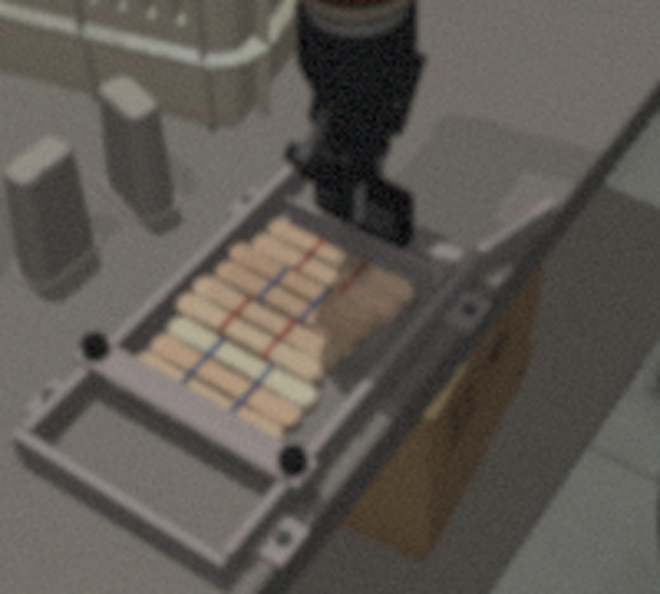

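The bundles are up against the stop with no visible gaps, at 7.8 N. I'll press to about 11 N to square the row, then back off.

Call:
carry_out(
  rows=[
    [0,0,0,0,-0.001,0,1],
    [0,0,0,0,-0.003,0,1],
    [0,0,0,0,-0.003,0,1],
    [0,0,0,0,-0.003,0,1],
  ],
)

```text
t: 11.15
tool_pos: [0.4559, 0.1041, 0.0479]
tool_rot: [3.136, -0.009, 0.002]
contact_force: [1.2, -10.0, -3.2]
opening: 0.0149
grip_force: 59.2
```

Call:
carry_out(
  rows=[
    [0,0,0,0,0.005,0,1],
    [0,0,0,0,0.015,0,1],
    [0,0,0,0,0.035,0,1],
    [0,0,0,0,0.065,0,1],
    [0,0,0,0,0.1,0,1],
  ],
)

```text
t: 11.65
tool_pos: [0.455, 0.0761, 0.0476]
tool_rot: [-3.141, 0.01, 0.0]
contact_force: [0.1, 0.3, -3.4]
opening: 0.0151
grip_force: 59.3
```

Call:
carry_out(
  rows=[
    [0,0,0,0,0.05,0,1],
    [0,0,0,0,0.1,0,1],
    [0,0,0,0,0.15,0,1],
    [0,0,0,0,0.2,0,1],
    [0,0,0,0,0.25,0,1],
  ],
)

```text
t: 12.15
tool_pos: [0.4545, 0.0003, 0.0477]
tool_rot: [-3.141, 0.012, -0.0]
contact_force: [0.2, -0.8, -2.3]
opening: 0.0154
grip_force: 59.3
```

Call:
carry_out(
  rows=[
    [0,0,0,0,0.05,0,1],
    [0,0,0,0,0.1,0,1],
    [0,0,0,0,0.15,0,1],
    [0,0,0,0,0.18,0,1],
    [0,0,0,0,0.18,0,1],
  ],
)

```text
t: 12.65
tool_pos: [0.4543, -0.0536, 0.0478]
tool_rot: [-3.141, 0.014, -0.0]
contact_force: [0.4, 0.4, -2.7]
opening: 0.0151
grip_force: 59.3
```

Call:
carry_out(
  rows=[
    [0,0,0,0,0,0.001,1],
    [0,0,0,0,0,0.003,1],
    [0,0,0,0,0,0.003,1],
  ],
)

```text
t: 12.95
tool_pos: [0.4544, -0.0525, 0.0474]
tool_rot: [3.141, -0.01, -0.0]
contact_force: [-4.5, -2.2, 4.0]
opening: 0.0151
grip_force: 60.2
```

The pusher is on the table. I'll release it and go up.

Call:
carry_out(
  rows=[
    [0,0,0,0,0,0,0.3],
    [0,0,0,0,0,0,0],
    [0,0,0,0,0,0,-0.5],
    [0,0,0,0,0,0,-1],
    [0,0,0,0,0,0,-1],
  ],
)

```text
t: 13.45
tool_pos: [0.4543, -0.0524, 0.0468]
tool_rot: [-3.141, 0.011, -0.0]
contact_force: [0.4, 0.5, 0.8]
opening: 0.0835
grip_force: 0.0
```

Call:
carry_out(
  rows=[
    [0,0,0,0,0,0,-1],
    [0,0,0,0,0,-0.06,-1],
    [0,0,0,0,0,-0.15,-1],
    [0,0,0,0,0,-0.3,-1],
    [0,0,0,0,0,-0.45,-1],
  ],
)

```text
t: 13.95
tool_pos: [0.4535, -0.0523, 0.1824]
tool_rot: [-3.141, 0.011, 0.003]
contact_force: [1.2, -0.6, -0.2]
opening: 0.0855
grip_force: 0.0
```

Call:
carry_out(
  rows=[
    [0,0,0,0,0.16,-0.1,-1],
    [0,0,0,0,0.32,-0.1,-1],
    [0,0,0,0,0.48,-0.1,-1],
    [0,0,0,0,0.64,-0.1,-1],
    [0,0,0,0,0.8,-0.1,-1],
  ],
)

```text
t: 14.45
tool_pos: [0.4523, -0.2947, 0.212]
tool_rot: [3.141, -0.012, 0.001]
contact_force: [0.8, 0.3, -0.2]
opening: 0.0857
grip_force: 0.0
```

```bash
python3 - <<'E'
from h import *;from station import *;import cv2
o=get_obs();print(o["tool_pos"],o["contact_force"],o["opening"])
d=get_image("top");pickle.dump(d,open("top3.pkl","wb"))
cv2.imwrite("pics/t3.png",cv2.resize(d["img"][165:315,150:390],(800,500),interpolation=cv2.INTER_CUBIC))
E
```

```text
[ 0.45228087 -0.29468487  0.21202001] [ 0.80641555  0.27207212 -0.21715463] 0.08574576300219383
```

View pics/t3.png

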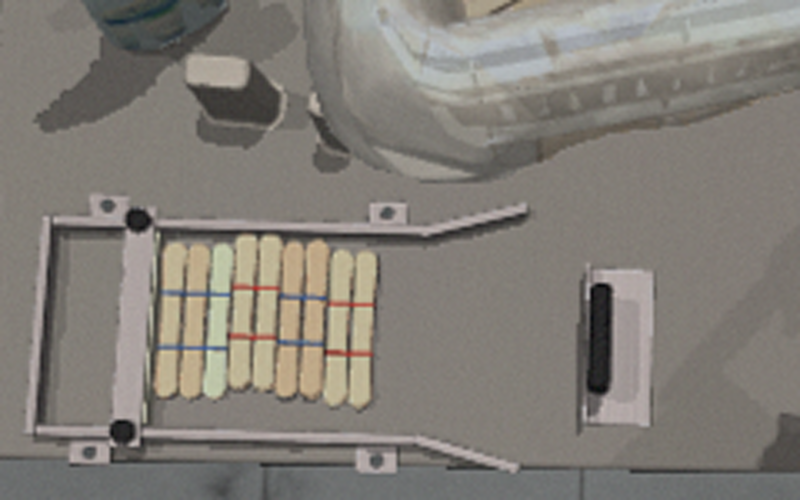

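The top view shows a tight, square row against the stop. The stop's knob is still at about px 191, so it has not moved. The pusher stands in front of the mouth at (620,345 in the crop), and the moulds are untouched.

```bash
python3 -c "
from station import *
print(finish_job())"
```

```text
the job is handed in; nothing more can be done
None
```

The job is handed in: all four bundles sit closed up against the end stop (pressed to about 10 N, stop not moved), the pusher stands on the table in front of the mouth, and the moulds were left alone.

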